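Slide the phone out over the end of the chopping board for charging

TASK

The phone lying on the chopping board has to go on charge: with the fingertips, slide it slowly along the board toward the board's right-hand end (as seen from the robot) until about 40 mm of it sticks out past that end, so that the plug can go in. Leave it flat and lined up with the length of the board, its full width over the board. Only push it, do not pick it up, and leave the board, mug, pepper mill and spice jar where they are.

Things in the scene. Friction and masses are not known exactly. Their poses are not given: they have to be found in the camera images.
- phone: thin black mobile phone, 152 x 74 x 8 mm, about 0.2 kg, lying face up on the chopping board, askew by up to 12 degrees, loose. Origin: centre of its underside. Its x axis runs along its length toward the end that is to stick out, y across its width, z up
- phone_front (a point): middle of the phone's leading short end (the end nearer the board's right-hand end), 76 mm from the phone's centre and half-way up its thickness
- board: oblong wooden chopping board, 145 x 235 x 22 mm, 0.48 kg, lying flat and loose on the table (it does not slip under a light push on the phone). Origin: centre of its underside. x runs across its 145 mm width, y along its 235 mm length, z up; its -y end is the right-hand end. Its top is flat, 22 mm above the table (z = 0)
- board_end (a point): middle of the top edge of the board's right-hand short end, 117.5 mm from the board's centre on its -y side and 22 mm up; axes as the board's. The phone sticks out by the distance of phone_front from here along -y
- mug: small striped mug standing off the board, 65 x 92 (over the handle) x 49 mm high, loose. Origin: under the middle of its whole outline, handle included, on the table; the cup is centred 13 mm from there along its y axis, the handle points along -y
- pepper_mill: turned wooden pepper mill, 58 mm across, 170 mm high, standing off the board, loose. Origin: centre of its underside
- spice_jar: small round spice jar with a dark cap, 41 mm across, 105 mm high, standing off the board, loose. Origin: centre of its underside
Things that resemble listed ones, but are neither listed nor needed, are in the scene too. Several things have the shape of the phone; the one meant has the colours described above.

How it is judged:
By the outcome, as a careful person would: the job done as asked, in the order asked, and still so for the second after the job is handed in, with the robot touching nothing.
It also fails if it takes over 54 s, if anything falls off the work surface, if the arm or the gripper's body presses on something with over 40 N, if the wrist force passes 120 N, or if a joint passes its speed limit or range.

ROBOT

A 6-joint arm with a two-finger parallel gripper is mounted at the origin on a cart in front of the work surface, level with it; the furniture and walls round the work are solid. World frame = base frame: x ahead of the robot, y to its left, z up, the work surface at z = 0. Lengths are in m, angles in rad, forces in N, time in s.
With the tool pointing down it reaches from about 0.35 to 0.875 m from the base axis. Payload 4.2 kg.
Tool frame: the origin (TCP) lies midway between the tips of the shut fingers; the grasp point (between the pads) lies 19 mm behind it (env.grip_depth is the distance from the TCP to the grasp point, in m); z points along the fingers, y is the line along which they close (so a half turn about z gives the same grasp; the last joint's range is limited). The gripper opens to 87 mm and grips with 3 to 60 N. Pads are 19 mm wide; open, the fingers measure 117 mm over their backs; the gripper's body (75 mm by 190 mm) begins 51 mm behind the grasp point.
Start: joints at [-1.023, 0.385, 0.008, 0, -1.194, -0.259], TCP at [0.178, -0.599, 0.223] pointing down, gripper open.
Joint ranges: [-3.14, 3.14], [-1.21, 2.06], [-1.07, 1.41], [-3.16, 2.05], [-2.99, -0.16], [-3.1, 3.1]. Speed limits (rad/s): [2.79, 2.79, 3.14, 3.14, 3.14, 3.14].

INTERFACE

Orientations are given as a unit quaternion [x, y, z, w].
In Python, from bench import env gives the robot as it stands.
- The arm moves only by the tool jog_arm, never from a script. Its argument "moves" is a list of rows, each an object with "linear": the shift along the tool's x, y, z in cm, a list of three; "delta_rot": the turn, a rotation vector about the tool's x, y, z in rad, a list of three. A call has 1 to 5 rows; each row is the pose to reach, as a shift and turn from the pose commanded when the call began, along the tool's axes at that moment; what a row does not reach only later rows make up. A row lasts 1/10 s, in which the tool goes at most 50 mm and 8.59 degrees, less where a joint would pass 70% of its speed; a pose out of reach is approached as far as the arm can. A call with a gripper value outside its range is refused whole. "grip" is the closure in counts, from 0 (fully open) to 255 (shut), set as the call begins (left out, the last holds). The fingers move at their own pace and stop on an object; "force" is the grip in N (left out, the last holds). Time passes only in rows, so rows that repeat a pose let the fingers close. It gives the time, the measured TCP pose, the force, the opening and the grip force at its end, in the units of the state.
- env.observe(): the state, without advancing time (a new reading comes with each control period).
- env.read_camera(name): name is "side" or "top" or "wrist"; returns a dict with "image" (400x640x3 uint8, red, green, blue), "fov_y" (degrees; the focal length in pixels is half the picture's height over the tangent of half this angle, whatever the lens; pixels are square), "cx", "cy" (the principal point, pixels), "R" (3x3) and "t" (3): a world point X has camera coordinates R X + t; the wrist camera has in their place "hand_eye" (4x4, takes a point from camera to tool coordinates, whose origin is the TCP and whose axes are the flange's). Camera axes: x right, y down, z forward; pixel columns grow to the right and rows downward; lengths in m; the calibration is good to about 2 mm. A picture is of the moment at which its call begins: read the wrist's pose just before it. There is no depth.
- env.job_done(): hands the job in; it is judged then, once.
The state is a dict: "clock": time; "q": joint angles; "joint_velocities": joint speeds; "effort": joint torques, N m; "eef_pos": TCP position; "orientation": TCP orientation; "wrist_force": force on the tool from outside, world axes, zero at the start; "ft_torque": the same for the moment, N m; "grip_width": finger opening in m; "grasp_force": force on a finger pad.
Only numpy, scipy, OpenCV 4.12 (cv2) and the standard library are available. Lean on these libraries where they do the work, as an engineer would, in place of code of your own. Each camera call takes 0.05 s, during which the arm holds its last target. There are 200 camera calls.

## Working session

There is one attempt and no reset: what is moved stays moved. The work goes in short steps, Python scripts to look and compute and a tool call to move; the robot and the scene stay as the last step left them, time stands still between calls to the robot, and variables do not carry over. Pictures are saved under pics/ and viewed, at most 10 in all, crops included, and the job is handed in when it is done.

Besides the shell and the picture viewer there is one more tool, called as name(argument=value, ...) on one line, values as JSON. jog_arm: Moves the arm, as the interface text tells. Its arguments: {"type":"object","properties":{"moves":{"type":"array"},"grip":{"type":"number"},"force":{"type":"number"}},"required":["moves"]}

```bash
ls; mkdir -p pics; cat > h.py <<'E'
import numpy as np,cv2
from scipy.spatial.transform import Rotation as Ro
from bench import env
def cam(n):
    s=env.observe(); c=env.read_camera(n)
    if n=="wrist":
        T=np.eye(4);T[:3,:3]=Ro.from_quat(s["orientation"]).as_matrix();T[:3,3]=s["eef_pos"]
        M=np.linalg.inv(T@np.array(c["hand_eye"]));c["R"]=M[:3,:3];c["t"]=M[:3,3]
    return c
def ray(c,uv,z):
    f=200/np.tan(np.radians(c["fov_y"])/2);R=np.array(c["R"]);t=np.array(c["t"])
    uv=np.atleast_2d(uv).astype(float);d=np.c_[(uv[:,0]-c["cx"])/f,(uv[:,1]-c["cy"])/f,np.ones(len(uv))]@R
    o=-R.T@t;return o+d*((z-o[2])/d[:,2])[:,None]
def proj(c,X):
    f=200/np.tan(np.radians(c["fov_y"])/2);p=np.atleast_2d(X)@np.array(c["R"]).T+np.array(c["t"])
    return np.c_[p[:,0]/p[:,2]*f+c["cx"],p[:,1]/p[:,2]*f+c["cy"]]
def save(c,n,box=None,k=1):
    im=c["image"][:,:,::-1]
    if box: im=im[box[1]:box[3],box[0]:box[2]]
    cv2.imwrite("pics/"+n,cv2.resize(im,None,fx=k,fy=k,interpolation=cv2.INTER_CUBIC))
def local(p):
    s=env.observe();return Ro.from_quat(s["orientation"]).inv().apply(np.array(p)-s["eef_pos"])*100
E
python3 - <<'E'
from h import *
for n in("top","side"): c=cam(n);save(c,n+"0.png");print(n,c["fov_y"],c["cx"],c["cy"],-np.array(c["R"]).T@c["t"])
s=env.observe();print({k:np.round(v,3) for k,v in s.items()});print(Ro.from_quat(s["orientation"]).as_matrix().round(3))
E
```

```text
pics
top 52.245646773572076 312.5487420248931 192.31412618677354 [0.47327119 0.14198906 1.44048851]
side 43.30232176600026 320.1136429738418 194.9099658019683 [0.14422808 1.16516476 0.68813883]
{'clock': np.float64(0.1), 'q': array([-1.023,  0.385,  0.007, -0.   , -1.194, -0.259]), 'joint_velocities': array([-0.   , -0.002,  0.004,  0.002, -0.   ,  0.002]), 'effort': array([-0.0000e+00, -3.9169e+01,  1.8794e+01,  4.2320e+00,  1.3000e-02,
       -0.0000e+00]), 'eef_pos': array([ 0.178, -0.599,  0.222]), 'orientation': array([-0.144,  0.99 ,  0.001, -0.   ]), 'wrist_force': array([ 0.289, -0.604,  0.153]), 'ft_torque': array([0.047, 0.015, 0.057]), 'grasp_force': np.float64(0.0), 'grip_width': np.float64(0.087)}
[[-0.959 -0.285 -0.001]
 [-0.285  0.959  0.002]
 [ 0.     0.002 -1.   ]]
```

View pics/top0.png

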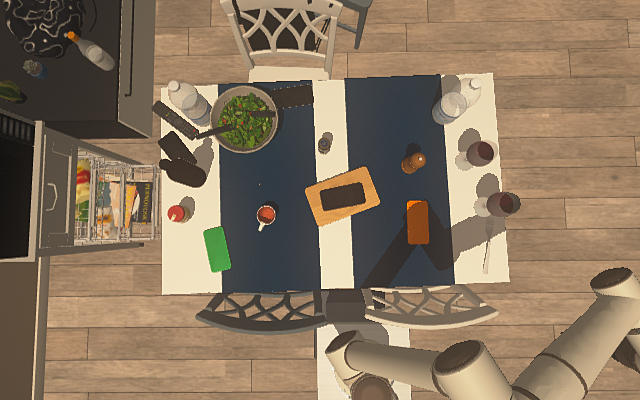

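View pics/side0.png

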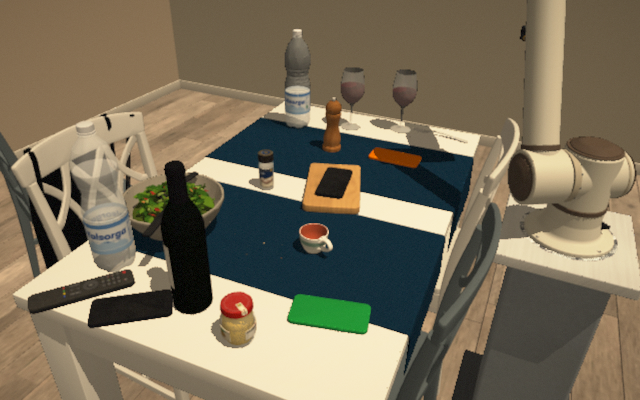

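The top view shows the board at (343,195) with a black phone on it at (342,196). The other phone-shaped things are black at (177,150) off the board, green at (217,249) and orange at (417,222). Only the one at (342,196) is both black and on the board. I'll measure it and check it in one crop.

```bash
cat >> h.py <<'E'
def rects(c,box,zb=0.022,zp=0.030):
    x0,y0,x1,y1=box;im=c["image"][y0:y1,x0:x1];hsv=cv2.cvtColor(im,cv2.COLOR_RGB2HSV)
    H,S,V=[hsv[...,i].astype(int) for i in range(3)]
    wood=((H>8)&(H<24)&(S>85)&(V>110)).astype(np.uint8)
    cs,_=cv2.findContours(wood,cv2.RETR_EXTERNAL,cv2.CHAIN_APPROX_NONE);b=max(cs,key=cv2.contourArea)
    ins=np.zeros_like(wood);cv2.drawContours(ins,[cv2.convexHull(b)],-1,1,-1)
    dark=(ins&(V<75)).astype(np.uint8);dark=cv2.morphologyEx(dark,cv2.MORPH_OPEN,np.ones((3,3)))
    cs,_=cv2.findContours(dark,cv2.RETR_EXTERNAL,cv2.CHAIN_APPROX_NONE);p=max(cs,key=cv2.contourArea)
    out=[]
    for k,z in((b,zb),(p,zp)):
        W=ray(c,k[:,0,:]+[x0,y0],z)[:,:2]
        r=cv2.minAreaRect((W*1000).astype(np.float32));bx=cv2.boxPoints(r)
        e=[bx[1]-bx[0],bx[2]-bx[1]];L=max(e,key=np.linalg.norm);L=L*(-1 if L[1]>0 else 1)
        out.append((np.round(r[0],1),np.round(sorted(r[1]),1),round(float(np.degrees(np.arctan2(L[1],L[0]))),1)))
    return out
E
python3 - <<'E'
from h import *
c=cam("top");print(rects(c,(290,155,395,235)));save(c,"crop0.png",(270,130,450,260),4)
for n,uv in(("mill top",(417,158)),("jar",(325,141)),("mug",(265,214)),("orange",(417,222))): print(n,ray(c,uv,0.03))
E
```

```text
[(array([587.5,  64.1]), array([147. , 233.6]), -70.0), (array([586. ,  62.7]), array([ 71.5, 151. ]), -79.8)]
mill top [[ 0.71606588 -0.19906145  0.03      ]]
jar [[0.78052537 0.12049822 0.03      ]]
mug [[0.52659579 0.33138907 0.03      ]]
orange [[ 0.49375715 -0.19184994  0.03      ]]
```

View pics/crop0.png

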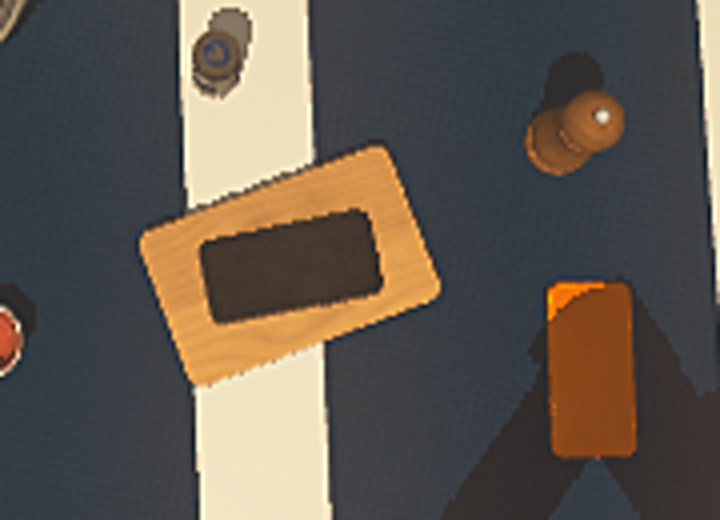

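The crop confirms it: the black phone lies on the wooden board at (290,265 in the crop), turned about 10° from the board's length, with the orange one off the board to the right. I'll push the trailing short end with two half-open fingertips. First I raise the arm clear of chairs and glasses.

jog_arm(moves=[{"linear": [0, 0, -5], "delta_rot": [0, 0, 0]}, {"linear": [0, 0, -10], "delta_rot": [0, 0, 0]}, {"linear": [0, 0, -15], "delta_rot": [0, 0, 0]}, {"linear": [0, 0, -18], "delta_rot": [0, 0, 0]}, {"linear": [0, 0, -18], "delta_rot": [0, 0, 0]}], grip=150)

```text
clock: 0.65
eef_pos: [0.1782, -0.6005, 0.4084]
orientation: [-0.144, 0.99, -0.005, 0.001]
wrist_force: [0.1, -0.4, -0.4]
grip_width: 0.0549
grasp_force: 0.0
```

jog_arm(moves=[{"linear": [-4, 2.4, 0], "delta_rot": [0, 0, -0.14]}, {"linear": [-8, 4.8, 0], "delta_rot": [0, 0, -0.28]}, {"linear": [-12, 7.2, 0], "delta_rot": [0, 0, -0.42]}, {"linear": [-16, 9.6, 0], "delta_rot": [0, 0, -0.56]}, {"linear": [-20, 12, 0], "delta_rot": [0, 0, -0.7]}])

```text
clock: 1.15
eef_pos: [0.3362, -0.4252, 0.4013]
orientation: [-0.477, 0.879, 0.001, -0.0]
wrist_force: [1.0, -0.7, -0.3]
grip_width: 0.0363
grasp_force: 0.0
```

```bash
python3 - <<'E'
from h import *
s=env.observe();print({k:np.round(v,3) for k,v in s.items()})
a=np.radians(-70);d=np.array([np.cos(a),np.sin(a),0]);P=np.array([.587,.063,0])-d*.105+[0,0,.4]
y=-np.array([np.cos(np.radians(20)),np.sin(np.radians(20)),0]);z=np.array([0,0,-1.]);R=np.c_[np.cross(y,z),y,z]
print(P,local(P),(Ro.from_quat(s["orientation"]).inv()*Ro.from_matrix(R)).as_rotvec())
E
```

```text
{'clock': np.float64(1.15), 'q': array([-6.030e-01,  1.730e-01,  1.510e-01, -1.000e-03, -1.551e+00,
        2.600e-02]), 'joint_velocities': array([ 0.889, -0.168, -0.213,  0.   ,  0.048,  0.509]), 'effort': array([ -4.172, -30.24 ,  20.217,   4.499,  -0.111,  -0.338]), 'eef_pos': array([ 0.336, -0.425,  0.401]), 'orientation': array([-0.477,  0.879,  0.001, -0.   ]), 'wrist_force': array([ 0.968, -0.729, -0.32 ]), 'ft_torque': array([-0.025, -0.038,  0.015]), 'grasp_force': np.float64(0.0), 'grip_width': np.float64(0.036)}
[0.55108788 0.16166773 0.4       ] [-60.91680377  13.97834842   0.19204166] [ 0.00159565  0.00147078 -0.92555521]
```

jog_arm(moves=[{"linear": [-4.8, 1.1, 0], "delta_rot": [0, 0, -0.14]}, {"linear": [-9.6, 2.2, 0], "delta_rot": [0, 0, -0.28]}, {"linear": [-14.4, 3.3, 0], "delta_rot": [0, 0, -0.42]}, {"linear": [-19.2, 4.4, 0], "delta_rot": [0, 0, -0.56]}, {"linear": [-24, 5.5, 0], "delta_rot": [0, 0, -0.7]}])

```text
clock: 1.65
eef_pos: [0.4213, -0.1943, 0.4015]
orientation: [0.749, -0.662, -0.001, 0.0]
wrist_force: [1.7, -0.0, 0.2]
grip_width: 0.0362
grasp_force: 0.0
```

```bash
cat > g.py <<'E'
from h import *
import sys
def goal(P,ang=-70):
    s=env.observe();a=np.radians(ang+90);y=-np.array([np.cos(a),np.sin(a),0]);z=np.array([0,0,-1.]);R=np.c_[np.cross(y,z),y,z]
    print("pos",np.round(s["eef_pos"],4),"go",local(P).round(2),(Ro.from_quat(s["orientation"]).inv()*Ro.from_matrix(R)).as_rotvec().round(3),"F",np.round(s["wrist_force"],1))
if __name__=="__main__": goal([float(v) for v in sys.argv[1:4]],*[float(v) for v in sys.argv[4:]])
E
python3 g.py .551 .162 .4
```

```text
pos [ 0.4213 -0.1943  0.4015] go [-33.75 -17.26   0.16] [ 0.001  0.001 -0.225] F [ 1.7 -0.   0.2]
```

jog_arm(moves=[{"linear": [-4.3, -2.2, 0], "delta_rot": [0, 0, -0.1]}, {"linear": [-8.6, -4.4, 0], "delta_rot": [0, 0, -0.15]}, {"linear": [-12.9, -6.6, 0], "delta_rot": [0, 0, -0.2]}, {"linear": [-17.2, -8.8, 0], "delta_rot": [0, 0, -0.2]}, {"linear": [-21.5, -11, 0], "delta_rot": [0, 0, -0.2]}])

```text
clock: 2.15
eef_pos: [0.5052, 0.0321, 0.4015]
orientation: [0.81, -0.586, -0.001, 0.001]
wrist_force: [0.6, -0.5, 0.2]
grip_width: 0.036
grasp_force: 0.0
```

```bash
python3 g.py .551 .162 .2
```

```text
pos [0.5052 0.0321 0.4015] go [-10.89  -8.45  20.14] [ 0.002  0.    -0.031] F [ 0.6 -0.5  0.2]
```

jog_arm(moves=[{"linear": [-3.6, -2.8, 2], "delta_rot": [0, 0, 0]}, {"linear": [-7, -5.4, 5], "delta_rot": [0, 0, 0]}, {"linear": [-10.8, -8.3, 8], "delta_rot": [0, 0, 0]}, {"linear": [-10.8, -8.3, 12], "delta_rot": [0, 0, 0]}, {"linear": [-10.8, -8.3, 15], "delta_rot": [0, 0, 0]}])

```text
clock: 2.65
eef_pos: [0.5489, 0.1599, 0.2475]
orientation: [0.811, -0.585, -0.002, 0.003]
wrist_force: [-0.4, 0.3, -0.2]
grip_width: 0.0356
grasp_force: 0.0
```

jog_arm(moves=[{"linear": [0, 0, 0], "delta_rot": [0, 0, 0]}, {"linear": [0, 0, 0], "delta_rot": [0, 0, 0]}])

```text
clock: 2.85
eef_pos: [0.5507, 0.1583, 0.2527]
orientation: [0.81, -0.586, 0.0, 0.001]
wrist_force: [0.9, 0.4, 1.5]
grip_width: 0.0358
grasp_force: 0.0
```

```bash
python3 g.py .551 .162 .1; python3 - <<'E'
from h import *
c=cam("wrist");save(c,"w1.png");np.save("w1.npy",c["image"])
try: print(rects(c,(0,0,640,400)))
except Exception as e: print(e)
print(proj(c,[[.551,.162,.03]]))
E
```

```text
pos [0.5507 0.1583 0.2527] go [-0.36 -0.15 15.26] [ 0.001 -0.001 -0.031] F [0.9 0.4 1.5]
[(array([586.5,  69.9]), array([146. , 223.7]), -69.9), (array([585.3,  64.3]), array([ 74.1, 151.3]), -79.5)]
[[320.01395944 177.09828292]]
```

View pics/w1.png

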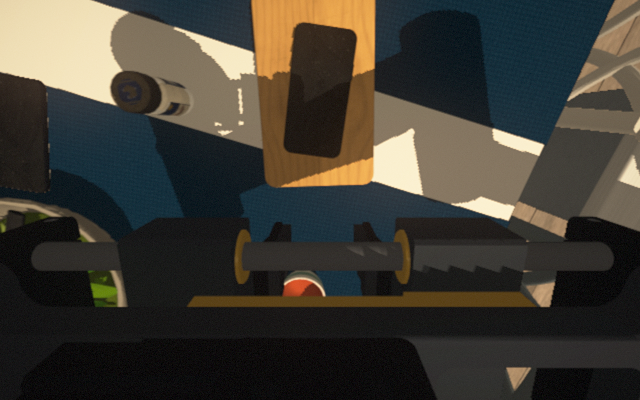

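The wrist view agrees with the top view: phone centre (0.585, 0.064) at -79.5°, board at -70°, its near end at about row 185. Now I descend behind the phone's trailing end (pixel about (312,157)).

```bash
python3 g.py .5563 .1649 .06
```

```text
pos [0.5514 0.1586 0.2542] go [-0.46 -0.61 19.42] [-0.003 -0.    -0.031] F [-0.4 -0.4  0.6]
```

jog_arm(moves=[{"linear": [-0.4, -0.6, 5], "delta_rot": [0, 0, -0.03]}, {"linear": [-0.4, -0.6, 10], "delta_rot": [0, 0, -0.03]}, {"linear": [-0.4, -0.6, 14], "delta_rot": [0, 0, -0.03]}, {"linear": [-0.4, -0.6, 17], "delta_rot": [0, 0, -0.03]}, {"linear": [-0.4, -0.6, 19], "delta_rot": [0, 0, -0.03]}], grip=165)

```text
clock: 3.4
eef_pos: [0.5558, 0.1642, 0.0626]
orientation: [0.819, -0.574, 0.0, -0.001]
wrist_force: [-0.3, 0.6, 0.3]
grip_width: 0.0307
grasp_force: 0.0
```

jog_arm(moves=[{"linear": [0, 0, 0], "delta_rot": [0, 0, 0]}, {"linear": [0, 0, 0], "delta_rot": [0, 0, 0]}, {"linear": [0, 0, 0], "delta_rot": [0, 0, 0]}])

```text
clock: 3.7
eef_pos: [0.5568, 0.1651, 0.0652]
orientation: [0.819, -0.574, 0.001, -0.002]
wrist_force: [0.1, 0.0, 0.7]
grip_width: 0.031
grasp_force: 0.0
```

```bash
python3 g.py .5563 .1649 .025
```

```text
pos [0.5568 0.1651 0.0652] go [-0.    0.08  4.02] [-0.005  0.001 -0.001] F [0.1 0.  0.7]
```

jog_arm(moves=[{"linear": [0, 0, 1.5], "delta_rot": [0, 0, 0]}, {"linear": [0, 0, 2.5], "delta_rot": [0, 0, 0]}, {"linear": [0, 0, 3.2], "delta_rot": [0, 0, 0]}, {"linear": [0, 0, 3.2], "delta_rot": [0, 0, 0]}, {"linear": [0, 0, 3.2], "delta_rot": [0, 0, 0]}])

```text
clock: 4.2
eef_pos: [0.5553, 0.1644, 0.0309]
orientation: [0.819, -0.574, 0.0, -0.0]
wrist_force: [0.2, -0.5, -0.2]
grip_width: 0.0307
grasp_force: 0.0
```

```bash
for i in 1 2 3; do python3 -c "
from h import *
cam('top')"; python3 g.py .5563 .1649 .025; done
```

```text
pos [0.5554 0.1645 0.031 ] go [-0.01 -0.1   0.6 ] [-0.001  0.    -0.001] F [0.1 0.6 0.2]
pos [0.5554 0.1645 0.0311] go [-0.01 -0.1   0.61] [-0.001  0.    -0.001] F [-0.   0.8 -0.6]
pos [0.5554 0.1645 0.0311] go [-0.   -0.1   0.61] [-0.001  0.    -0.001] F [-0.  -1.1 -0.1]
```

Down 6 mm more, then start the slow push.

jog_arm(moves=[{"linear": [0, 0, 0.2], "delta_rot": [0, 0, 0]}, {"linear": [0, 0, 0.4], "delta_rot": [0, 0, 0]}, {"linear": [0, 0, 0.6], "delta_rot": [0, 0, 0]}, {"linear": [0, 0, 0.6], "delta_rot": [0, 0, 0]}])

```text
clock: 4.75
eef_pos: [0.5547, 0.1641, 0.0241]
orientation: [0.819, -0.574, -0.0, 0.0]
wrist_force: [0.2, 0.9, 1.3]
grip_width: 0.0305
grasp_force: 0.0
```

jog_arm(moves=[{"linear": [0.3, 0, 0], "delta_rot": [0, 0, 0]}, {"linear": [0.6, 0, 0], "delta_rot": [0, 0, 0]}, {"linear": [0.9, 0, 0], "delta_rot": [0, 0, 0]}, {"linear": [1.2, 0, 0], "delta_rot": [0, 0, 0]}, {"linear": [1.5, 0, 0], "delta_rot": [0, 0, 0]}])

```text
clock: 5.25
eef_pos: [0.5602, 0.15, 0.0246]
orientation: [0.819, -0.574, -0.0, -0.0]
wrist_force: [-0.2, 0.7, -0.2]
grip_width: 0.0307
grasp_force: 0.7
```

jog_arm(moves=[{"linear": [0.3, 0, 0], "delta_rot": [0, 0, 0]}, {"linear": [0.6, 0, 0], "delta_rot": [0, 0, 0]}, {"linear": [0.9, 0, 0], "delta_rot": [0, 0, 0]}, {"linear": [1.2, 0, 0], "delta_rot": [0, 0, 0]}, {"linear": [1.5, 0, 0], "delta_rot": [0, 0, 0]}])

```text
clock: 5.75
eef_pos: [0.5653, 0.1359, 0.0246]
orientation: [0.819, -0.574, -0.0, -0.0]
wrist_force: [-0.5, 1.8, -0.1]
grip_width: 0.0308
grasp_force: 0.8
```

```bash
python3 - <<'E'
from h import *
from g import goal
goal([.5861,.0684,.025])
c=cam("top");save(c,"t2.png",(270,130,450,260),4)
c=cam("wrist");save(c,"w2.png");print(rects(c,(0,0,640,400)))
E
```

```text
pos [0.5653 0.1359 0.0246] go [ 7.06  0.34 -0.04] [ 0.     0.    -0.001] F [-0.5  1.8 -0.1]Traceback (most recent call last):
  File "<stdin>", line 5, in <module>
  File "h.py", line 30, in rects
    cs,_=cv2.findContours(dark,cv2.RETR_EXTERNAL,cv2.CHAIN_APPROX_NONE);p=max(cs,key=cv2.contourArea)
                                                                          ~~~^^^^^^^^^^^^^^^^^^^^^^^^
ValueError: max() iterable argument is empty
```

View pics/w2.png

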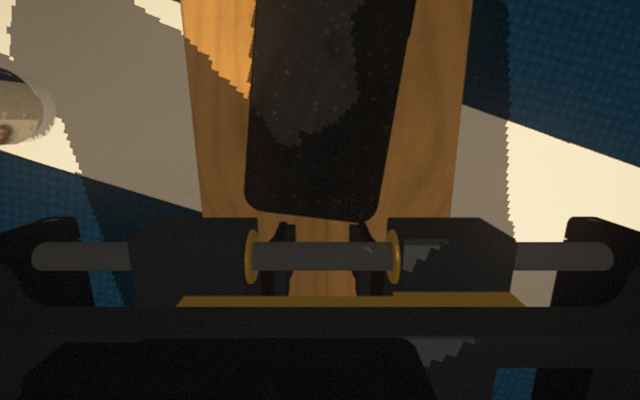

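The wrist view shows the right fingertip touching the trailing edge near its right corner (365,220). The phone is already turning straight and the left finger is still a little short of the edge. I'll continue.

jog_arm(moves=[{"linear": [0.3, 0, 0], "delta_rot": [0, 0, 0]}, {"linear": [0.6, 0, 0], "delta_rot": [0, 0, 0]}, {"linear": [0.9, 0, 0], "delta_rot": [0, 0, 0]}, {"linear": [1.2, 0, 0], "delta_rot": [0, 0, 0]}, {"linear": [1.5, 0, 0], "delta_rot": [0, 0, 0]}])

```text
clock: 6.35
eef_pos: [0.5704, 0.1218, 0.0246]
orientation: [0.819, -0.574, -0.0, 0.0]
wrist_force: [-0.5, 2.3, 1.3]
grip_width: 0.0311
grasp_force: 0.9
```

jog_arm(moves=[{"linear": [0.3, 0, 0], "delta_rot": [0, 0, 0]}, {"linear": [0.6, 0, 0], "delta_rot": [0, 0, 0]}, {"linear": [0.9, 0, 0], "delta_rot": [0, 0, 0]}, {"linear": [1.2, 0, 0], "delta_rot": [0, 0, 0]}, {"linear": [1.5, 0, 0], "delta_rot": [0, 0, 0]}])

```text
clock: 6.85
eef_pos: [0.5755, 0.1077, 0.0246]
orientation: [0.819, -0.574, 0.0, -0.0]
wrist_force: [-1.2, 1.7, 1.0]
grip_width: 0.0309
grasp_force: 1.1
```

```bash
python3 - <<'E'
from h import *
from g import goal
goal([.5861,.0684,.025])
c=cam("wrist");save(c,"w3.png")
E
```

```text
pos [0.5755 0.1077 0.0246] go [ 4.05  0.35 -0.04] [-0.     0.    -0.001] F [-1.2  1.7  1. ]
```

View pics/w3.png

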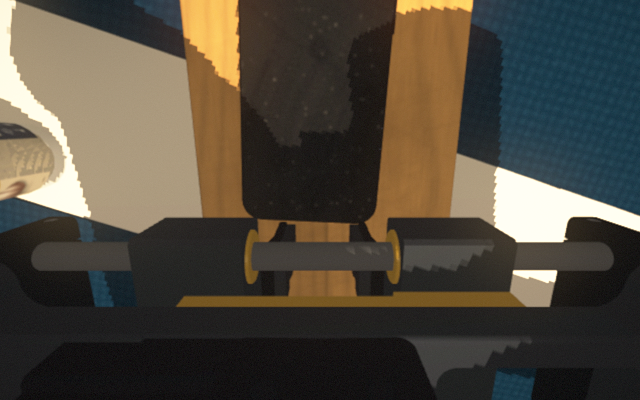

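The phone is now nearly flush with both fingertips (trailing edge at row 218, columns 243–377), with about 2° left. I'll keep going and stop 10 mm short to measure.

jog_arm(moves=[{"linear": [0.3, 0, 0], "delta_rot": [0, 0, 0]}, {"linear": [0.6, 0, 0], "delta_rot": [0, 0, 0]}, {"linear": [0.9, 0, 0], "delta_rot": [0, 0, 0]}, {"linear": [1.2, 0, 0], "delta_rot": [0, 0, 0]}, {"linear": [1.5, 0, 0], "delta_rot": [0, 0, 0]}])

```text
clock: 7.4
eef_pos: [0.5808, 0.0936, 0.0245]
orientation: [0.819, -0.574, 0.0, -0.0]
wrist_force: [-0.7, 2.0, 0.3]
grip_width: 0.0305
grasp_force: 1.0
```

jog_arm(moves=[{"linear": [0.3, 0, 0], "delta_rot": [0, 0, 0]}, {"linear": [0.6, 0, 0], "delta_rot": [0, 0, 0]}, {"linear": [0.9, 0, 0], "delta_rot": [0, 0, 0]}, {"linear": [1.2, 0, 0], "delta_rot": [0, 0, 0]}, {"linear": [1.5, 0, 0], "delta_rot": [0, 0, 0]}])

```text
clock: 7.9
eef_pos: [0.5858, 0.0795, 0.0246]
orientation: [0.819, -0.574, 0.0, -0.0]
wrist_force: [-1.4, 1.3, 1.1]
grip_width: 0.0307
grasp_force: 1.0
```

```bash
python3 - <<'E'
from h import *
from g import goal
goal([.5861,.0684,.025])
t=cam("top");w=cam("wrist")
a=cv2.resize(t["image"][130:260,270:450],(640,462),interpolation=cv2.INTER_CUBIC)
cv2.imwrite("pics/t4.png",a[:,:,::-1]);save(w,"w4.png")
E
```

```text
pos [0.5858 0.0795 0.0246] go [ 1.05  0.35 -0.04] [-0.     0.    -0.001] F [-1.4  1.3  1.1]
```

View pics/t4.png

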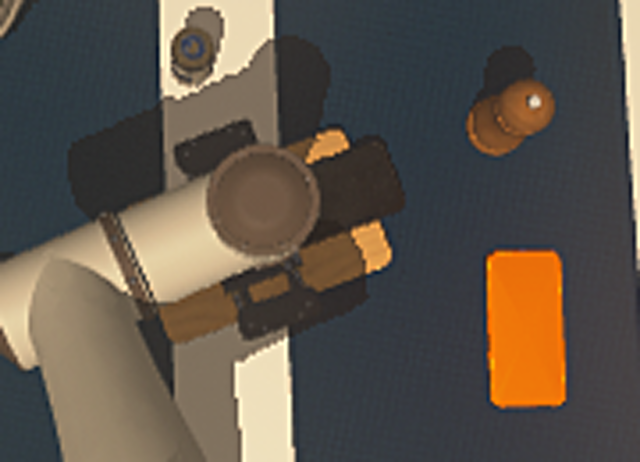

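The phone's leading end shows beyond the board's right end: its corners are at about (380,137) and (405,208), and the board's are at about (343,132) and (390,268). I'll compute how far it sticks out.

```bash
python3 - <<'E'
from h import *
c=cam("top");a=np.radians(-70);d=np.array([np.cos(a),np.sin(a)]);n=np.array([-d[1],d[0]]);B=np.array([.5875,.0645])
def fr(px,z): P=ray(c,np.array(px)/3.5556+[270-.36,130-.36],z)[:,:2]-B; return (np.c_[P@d,P@n]*1000).round(1).tolist()
print("phone",fr([(372,137),(383,141),(404,205),(396,212)],.03),"board",fr([(343,134),(391,264)],.022))
# dark pixels near the front, on the table cloth: brightness profile along d at lateral 0,+-20
im=cv2.cvtColor(c["image"],cv2.COLOR_RGB2HSV)
for l in(-20,0,10,20):
    s=np.arange(105,175,3)/1000;X=np.c_[B+s[:,None]*d+n*l/1000,np.full(len(s),.03)]
    uv=proj(c,X);v=cv2.remap(c["image"],uv[:,0].astype(np.float32),uv[:,1].astype(np.float32),cv2.INTER_LINEAR)[:,0]
    print(l,[(int(a*1000),int(q[2])-int(q[0])) for a,q in zip(s,v)])
E
```

```text
phone [[139.7, 49.9], [148.4, 42.4], [144.5, -23.5], [134.7, -27.1]] board [[115.6, 63.5], [112.9, -72.6]]
-20 [(105, -13), (108, -13), (111, -12), (114, -13), (117, -13), (120, -14), (123, -16), (126, -16), (129, -16), (132, -15), (135, -15), (138, -17), (141, -18), (144, -19), (147, -5), (150, 12), (153, 16), (156, 14), (159, 17), (162, 15), (165, 14), (168, 15), (171, 17), (174, 15)]
0 [(105, -14), (108, -15), (111, -15), (114, -14), (117, -14), (120, -15), (123, -17), (126, -17), (129, -16), (132, -15), (135, -14), (138, -14), (141, -14), (144, -14), (147, -13), (150, -1), (153, 20), (156, 19), (159, 17), (162, 17), (165, 16), (168, 15), (171, 18), (174, 18)]
10 [(105, -14), (108, -18), (111, -16), (114, -16), (117, -15), (120, -14), (123, -15), (126, -15), (129, -13), (132, -14), (135, -15), (138, -15), (141, -14), (144, -16), (147, -13), (150, -1), (153, 20), (156, 19), (159, 18), (162, 17), (165, 17), (168, 16), (171, 16), (174, 17)]
20 [(105, -15), (108, -17), (111, -14), (114, -13), (117, -13), (120, -13), (123, -15), (126, -14), (129, -14), (132, -15), (135, -13), (138, -13), (141, -13), (144, -16), (147, -11), (150, 14), (153, 21), (156, 18), (159, 17), (162, 18), (165, 18), (168, 17), (171, 17), (174, 18)]
```

The leading end is about 31 mm out and the phone looks lined up, so 9 mm more.

jog_arm(moves=[{"linear": [0.2, 0, 0], "delta_rot": [0, 0, 0]}, {"linear": [0.4, 0, 0], "delta_rot": [0, 0, 0]}, {"linear": [0.6, 0, 0], "delta_rot": [0, 0, 0]}, {"linear": [0.8, 0, 0], "delta_rot": [0, 0, 0]}, {"linear": [0.9, 0, 0], "delta_rot": [0, 0, 0]}])

```text
clock: 8.55
eef_pos: [0.5887, 0.071, 0.0245]
orientation: [0.819, -0.574, -0.0, 0.0]
wrist_force: [-0.8, 0.6, -0.6]
grip_width: 0.0307
grasp_force: 0.6
```

jog_arm(moves=[{"linear": [0, 0, 0], "delta_rot": [0, 0, 0]}, {"linear": [-0.3, 0, 0], "delta_rot": [0, 0, 0]}, {"linear": [-0.8, 0, 0], "delta_rot": [0, 0, 0]}, {"linear": [-1.5, 0, 0], "delta_rot": [0, 0, 0]}, {"linear": [-2, 0, -1], "delta_rot": [0, 0, 0]}])

```text
clock: 9.05
eef_pos: [0.5806, 0.0903, 0.0336]
orientation: [0.819, -0.574, -0.001, 0.001]
wrist_force: [-0.0, -0.2, 0.4]
grip_width: 0.0307
grasp_force: 0.0
```

jog_arm(moves=[{"linear": [-2, 0, -4], "delta_rot": [0, 0, 0]}, {"linear": [-6, 0, -8], "delta_rot": [0, 0, 0]}, {"linear": [-10, 0, -11], "delta_rot": [0, 0, 0]}, {"linear": [-13, 0, -15], "delta_rot": [0, 0, 0]}, {"linear": [-15, 0, -18], "delta_rot": [0, 0, 0]}])

```text
clock: 9.55
eef_pos: [0.5298, 0.2331, 0.2176]
orientation: [0.819, -0.573, 0.0, -0.001]
wrist_force: [0.8, -0.3, 0.2]
grip_width: 0.0307
grasp_force: 0.0
```

jog_arm(moves=[{"linear": [0, 0, 0], "delta_rot": [0, 0, 0]}, {"linear": [0, 0, 0], "delta_rot": [0, 0, 0]}, {"linear": [0, 0, 0], "delta_rot": [0, 0, 0]}])

```text
clock: 9.85
eef_pos: [0.5299, 0.2305, 0.2137]
orientation: [0.819, -0.574, -0.0, 0.001]
wrist_force: [-0.2, -0.1, 0.1]
grip_width: 0.0308
grasp_force: 0.0
```

```bash
python3 - <<'E'
from h import *
c=cam("top");w=cam("wrist")
a=cv2.resize(c["image"][130:260,270:450],(640,462),interpolation=cv2.INTER_CUBIC)
cv2.imwrite("pics/f.png",np.hstack([a,w["image"]])[:0] if 0 else cv2.resize(np.vstack([a,w["image"]])[:,:,::-1],(445,599)))
E
```

```text
(no output)
```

View pics/f.png

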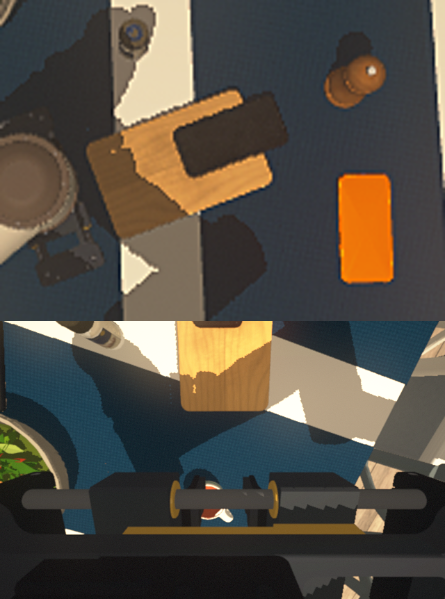

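The phone is straight, sticks out at the right, and is clear of the gripper (top part: phone at about (230,135), board at about (180,165)). I'll put numbers on it.

```bash
python3 - <<'E'
from h import *
c=cam("top");I=c["image"].astype(int);M=I.max(2)
m=((M<80)&(I[...,2]<=I[...,0]-3)).astype(np.uint8);k=np.zeros_like(m);k[150:215,325:400]=1;m&=k
cs,_=cv2.findContours(m,cv2.RETR_EXTERNAL,cv2.CHAIN_APPROX_NONE);p=max(cs,key=cv2.contourArea)
W=ray(c,p[:,0,:],.03)[:,:2];r=cv2.minAreaRect((W*1000).astype(np.float32));print("phone",r)
a=np.radians(-70);d=np.array([np.cos(a),np.sin(a)]);n=np.array([-d[1],d[0]]);B=np.array([587.5,64.5])
v=np.array(r[0])-B;print("along",v@d,"lat",v@n,"overhang~",v@d+76-117.5)
hsv=cv2.cvtColor(c["image"],cv2.COLOR_RGB2HSV);H,S,V=[hsv[...,i].astype(int) for i in range(3)]
w=((H>8)&(H<24)&(S>85)&(V>60)).astype(np.uint8);k[:]=0;k[155:235,290:385]=1;w&=k
cs,_=cv2.findContours(w,cv2.RETR_EXTERNAL,cv2.CHAIN_APPROX_NONE);b=max(cs,key=cv2.contourArea)
W=ray(c,b[:,0,:],.022)[:,:2];print("board",cv2.minAreaRect((W*1000).astype(np.float32)))
E
```

```text
phone ((630.8470458984375, -7.0923614501953125), (87.344482421875, 152.84561157226562), 19.01023292541504)
along 82.100376610314 lat 16.246869439410908 overhang~ 40.600376610314015
board ((587.8207397460938, 63.52863311767578), (147.1002655029297, 234.44390869140625), 20.229137420654297)
```

```bash
python3 -c "
from bench import env
print(env.job_done())"
```

```text
the job is handed in; nothing more can be done
None
```

The phone was pushed, never lifted, and by the camera sticks out about 40 mm past the board's right-hand end, within about 1–2° of the board's length and with its full width over the board; the board measured unmoved, the gripper stayed clear of the mug, mill and jar, and the job is handed in.

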